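# Bar the wagon, then present the ball dish at the ramp

### The arm

A 6-joint arm with a two-finger parallel gripper is mounted at the origin on the work surface. World frame = base frame: x ahead of the robot, y to its left, z up, the work surface at z = 0. Lengths are in m, angles in rad, forces in N, time in s.
With the tool pointing down it reaches from about 0.3 to 0.85 m from the base axis. Payload 4.2 kg.
Tool frame: the origin (TCP) lies midway between the tips of the shut fingers; the grasp point (between the pads) lies 19 mm behind it; x points along the fingers, z is the direction in which the jaws open and shut, and the axes are right-handed (so a half turn about x gives the same grasp; the last joint's range is limited). The gripper opens to 91 mm and grips with 3 to 60 N. Pads are 32 mm wide; open, the fingers measure 118 mm over their backs; the gripper's body (76 mm by 178 mm) begins 60 mm behind the grasp point.
Start: joints at [1.326, 0.32, 1.565, -0, 1.257, -0.02], TCP at [0.128, 0.561, 0.177] pointing down, gripper open.
Joint ranges: [-3.11, 3.11], [-0.84, 2.01], [0.21, 2.61], [-1.34, 4.49], [0.05, 2.63], [-2.56, 2.56]. Speed limits (rad/s): [2.57, 2.57, 3.14, 3.14, 3.14, 3.14].

### API

Orientations are given as a 3x3 rotation matrix whose columns are the frame's x, y, z axes.
In Python, from plant import * gives the robot as it stands.
- The arm moves only by the tool step_arm, never from a script. Its argument "motion" is text: rows parted by semicolons, each of 5 numbers parted by spaces: the opening, from 0 (shut) to 1 (fully open), then the shift along the tool's x, y, z in m, then the turn about the tool's x in rad. In form: jaw dx dy dz roll; .... A call has 1 to 12 rows; each row shifts and turns the commanded pose from where the row before left it, along the tool's axes as they then stand; what a row does not reach is not made up. A row lasts 1/8 s, in which the tool goes at most 62.5 mm and 10.7 degrees, less where a joint would pass 70% of its speed; a pose out of reach is approached as far as the arm can. A call is refused whole if a number of a shift passes 0.0625 or a number of a turn 0.188, either way. A call with a gripper value outside its range is refused whole. The fingers move at their own pace and stop on an object; "newtons" is the grip in N (left out, the last holds). Time passes only in rows, so rows that do not move let the fingers close. It gives the time, the measured TCP pose, the force and the opening at its end, in the units of the state.
- sense(): the state, without advancing time (a new reading comes with each control period).
- camera(name): name is "side" or "top"; returns the picture (400x640x3 uint8, red, green, blue); there is no depth.
- camera_info(name): a dict with "camera_matrix" (3x3 intrinsics, pixels), "k1" (the pictures are not rectified: a ray, as slopes to the right and down, at radius r is drawn at 1 + k1 r^2 times it, then the intrinsics apply), "R" (3x3) and "t" (3): a world point X has camera coordinates R X + t. Camera axes: x right, y down, z forward; pixel columns grow to the right and rows downward; lengths in m; the calibration is good to about 2 mm. A picture is of the moment at which its call begins. camera_info takes no time and is no camera call.
- job_done(): hands the job in, once; it reports no verdict.
The state is a dict: "clock": time; "qpos": joint angles; "dq": joint speeds; "tau": joint torques, N m; "eef_pos": TCP position; "orientation": TCP orientation; "contact_force": force on the tool from outside, world axes, zero at the start; "moment": the same for the moment, N m; "grip_width": opening from 0.0 (shut) to 1.0 (fully open).
Only numpy, scipy, OpenCV 4.12 (cv2) and the standard library are available. Lean on these libraries where they do the work, as an engineer would, in place of code of your own. Each camera call takes 0.05 s, during which the arm holds its last target. There are 200 camera calls.

### The job

Get the toy ramp ready for a ball-roll test. First lay the retaining bar across the wagon's two forked posts, down in both forks, and let go of it, so that the ball cannot hit the toy cars. Then lift the ball dish by its wooden handle and give it about a quarter turn, level and smoothly so that the ball stays at its centre, until the spout points straight down the ramp; finish while still holding it there, level and still, with the tip of the spout just above the ramp's upper end and touching nothing, and leave the cars, crates and other things undisturbed.

Things in the scene. Friction and masses are not known exactly. Their poses are not given: they have to be found in the camera images.
- ramp: Fixed turntable disc (170 mm across) carrying an aluminium ramp 190 mm long, 80 wide, with 12 mm kerbs. Origin: disc centre on the table; x points DOWN the ramp, towards the wagon; z up. The ramp's surface falls from 100 mm high at x = -80 mm to 57 mm at x = +110 mm. The lever at y = +140 mm (far side) is not needed.
- ramp_top (a point): Middle of the ramp's upper edge, on its surface, 100 mm above the table; axes as ramp.
- wagon: Fixed green plastic wagon, 260 x 110 mm, past the ramp's lower end. Origin under its centre on the table; x away from the ramp, z up. Deck 55 mm high, side rails 75. Two forked posts at x = -100, y = +50 and -50 mm (14 mm wide in y): fork floor 75 mm high, prong tops 97, gap between prongs 20 mm along x, so a bar along y lies in both.
- bar_seat (a point): Where the middle of the retaining bar's axis is when it lies in both forks: wagon x = -100 mm, y = 0, 81 mm above the table; axes as wagon.
- bar: Loose retaining bar, steel, 12 x 12 mm section, 150 mm long along its x, with a black end cap (24 mm high, 10 mm long) on each end, so it lies on the table with its axis 12 mm up. 120 g. Origin: under its middle, at the caps' underside; z up. The caps must end up outside the posts (free play 8 mm either way).
- bar_mid (a point): Centre of the bar, on its axis (12 mm above bar's origin).
- dish: Loose aluminium dish, 124 mm across, rim 23 mm high, 220 g. Origin: centre of its underside, z up. Spout at +x, 34 mm wide, to 85 mm from the centre; at the start it points roughly to the robot. Handle arches across y: wires at y = +-63 mm carry a wooden grip bar, 70 mm long (y), 14 thick (x), 20 tall, centre 90 mm up. Floor: cone of 7.5 degrees, lowest (8 mm high) in the middle.
- dish_grip (a point): Centre of the dish's wooden grip bar; axes as dish.
- dish_lip (a point): Tip of the spout, on its floor: x = 85 mm, z = 16 mm in the dish's frame.
- ball_rest (a point): Where the ball's centre is when the ball lies centred in the dish: 22 mm above the dish's origin.
- ball_center (a point): Centre of the loose steel ball, 28 mm across, about 90 g, lying in the dish.
- car_a: Toy car, 62 x 28 x 26 mm, loose on the wagon's deck; origin under its centre. Leave alone.
- car_b: Second toy car of the same size on the wagon's deck behind the first. Leave alone.
- car_c: Third toy car of the same size, on the table between the bar and the dish. Leave alone.
- crates: Grey tower of three stacked crates, 116 x 96 x 156 mm, loose at the right; origin under its centre. Leave alone.
- glue: Bottle 44 mm across, 110 mm high, at the left; origin under its centre. Leave alone.
- chock: Wooden block 50 x 30 x 25 mm at the left; origin under its centre. Leave alone.
Mind the look-alikes: they are no part of the job. Several things look just like the bar: the one meant starts farthest to the robot's left.

How it is judged:
By the outcome, as a careful person would: the job done as asked, in the order asked, and still so for the second after the job is handed in, while the arm keeps its last pose, push and grip.
It also fails if it takes over 64 s, if anything falls off the work surface, if the arm or the gripper's body presses on something with over 40 N, if the wrist force passes 120 N, or if a joint passes its speed limit or range.

## Working session

There is one attempt and no reset: what is moved stays moved. The work goes in short steps, Python scripts to look and compute and a tool call to move; the robot and the scene stay as the last step left them, time stands still between calls to the robot, and variables do not carry over. Pictures are saved under pics/ and viewed, about 8 in all and at most 12, crops included, and the job is handed in when it is done.

Besides the shell and the picture viewer there is one more tool, called after "Request:" as name(argument=value, ...) on one line, values as JSON. step_arm: Moves the arm, as the interface text tells. Its arguments: {"type":"object","properties":{"motion":{"type":"string"},"newtons":{"type":"number"}},"required":["motion"]}

```bash
mkdir -p pics; ls
cat > h.py <<'E'
from plant import *
import numpy as np, cv2
def und(name,px):
    i=camera_info(name);K=np.array(i["camera_matrix"],float);d=np.array([i["k1"],0,0,0.])
    n=cv2.undistortPoints(np.array(px,float).reshape(-1,1,2),K,d).reshape(-1,2)
    R=np.array(i["R"]);t=np.array(i["t"])
    D=np.c_[n,np.ones(len(n))]@R
    return -R.T@t,D
def onz(name,px,z):
    c,D=und(name,px);return c+D*((z-c[2])/D[:,2])[:,None]
def proj(name,X):
    i=camera_info(name);R=np.array(i["R"]);t=np.array(i["t"],float)
    return cv2.projectPoints(np.array(X,float).reshape(-1,1,3),cv2.Rodrigues(R)[0],t,np.array(i["camera_matrix"],float),np.array([i["k1"],0,0,0.]))[0].reshape(-1,2)
def tri(p1,p2,n1="top",n2="side"):
    c1,d1=und(n1,[p1]);c2,d2=und(n2,[p2]);d1=d1[0]/np.linalg.norm(d1[0]);d2=d2[0]/np.linalg.norm(d2[0])
    s=np.linalg.lstsq(np.c_[d1,-d2],c2-c1,rcond=None)[0];a=c1+s[0]*d1;b=c2+s[1]*d2
    return (a+b)/2,np.linalg.norm(a-b)
def snap(name,fn):
    im=camera(name);cv2.imwrite(f"pics/{fn}.png",cv2.cvtColor(im,cv2.COLOR_RGB2BGR));return im
E
python3 - <<'E'
from h import *
np.set_printoptions(precision=4,suppress=True)
for n in("top","side"):
    snap(n,n+"0");i=camera_info(n);print(n,i["k1"],-np.array(i["R"]).T@i["t"],np.array(i["R"]))
print(sense())
E
```

```text
pics
top -0.054064241163546904 [0.4009 0.0026 1.3724] [[ 0.0003 -0.9999  0.0154]
 [-0.995  -0.0019 -0.1001]
 [ 0.1001 -0.0153 -0.9949]]
side -0.010333724563387625 [0.4831 0.8496 0.8247] [[-0.9966 -0.0814 -0.0091]
 [-0.0462  0.6497 -0.7588]
 [ 0.0677 -0.7559 -0.6512]]
{'clock': 0.1, 'qpos': array([ 1.326 ,  0.3202,  1.5655, -0.    ,  1.2574, -0.02  ]), 'dq': array([ 0.0001, -0.0003, -0.0061, -0.0012,  0.0007,  0.0015]), 'tau': array([  0.0013, -41.3334, -23.2513,   0.0728,   0.0422,  -0.0001]), 'eef_pos': array([0.1281, 0.56  , 0.1767]), 'orientation': array([[-0.0004, -0.9748,  0.2229],
       [-0.0015,  0.2229,  0.9748],
       [-1.    ,  0.    , -0.0016]]), 'contact_force': array([-0.34  , -0.0648,  0.3235]), 'moment': array([ 0.0263,  0.0266, -0.008 ]), 'grip_width': 0.9992207974366918}
```

View pics/top0.png

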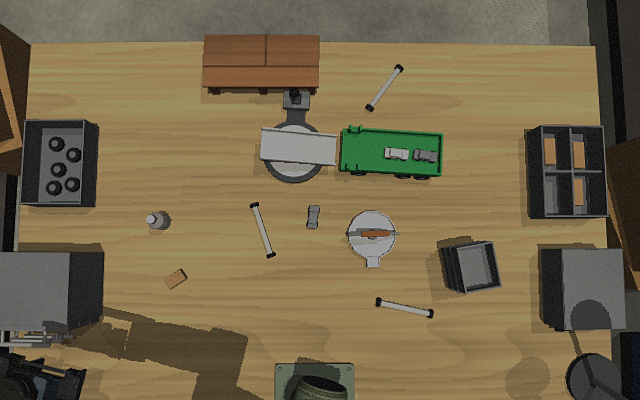

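View pics/side0.png

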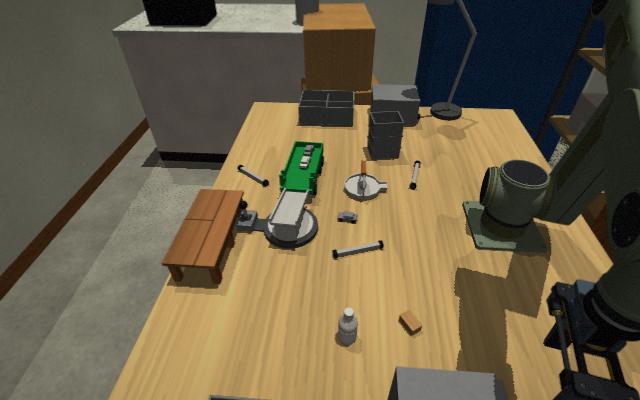

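Top view: the bar look-alikes are at (262,230), (384,88) and (405,308). Left is +y, so the bar I want is the leftmost, at (262,230). The dish is at (372,235), the ramp at (298,146), the wagon at (391,151) and car_c at (313,217).

Run:
```python
from h import *
np.set_printoptions(precision=4,suppress=True)
t=cv2.imread("pics/top0.png");s=cv2.imread("pics/side0.png")
cv2.imwrite("pics/c1.png",cv2.resize(t[110:285,235:455],None,fx=3.4,fy=3.4,interpolation=cv2.INTER_CUBIC))
cv2.imwrite("pics/c2.png",cv2.resize(s[130:270,240:440],None,fx=4,fy=4,interpolation=cv2.INTER_CUBIC))
# bar caps in top (dark blobs)
hsv=cv2.cvtColor(t,cv2.COLOR_BGR2HSV)
def blobs(m,roi,mn=8):
    x0,y0,x1,y1=roi;n,l,st,c=cv2.connectedComponentsWithStats(m[y0:y1,x0:x1].astype(np.uint8))
    return [(c[k]+[x0,y0],st[k,4],st[k,:4]+[x0,y0,0,0]) for k in range(1,n) if st[k,4]>=mn]
for b in blobs(hsv[...,2]<60,(245,195,285,265)):print("cap",b,onz("top",[b[0]],0.018))
for b in blobs((hsv[...,0]>50)&(hsv[...,0]<80)&(hsv[...,1]>100),(330,115,455,185),30):print("green",b)
for b in blobs((hsv[...,0]<14)&(hsv[...,1]>130),(345,205,400,260)):print("grip",b,onz("top",[b[0]],0.1))
for b in blobs((hsv[...,1]<40)&(hsv[...,2]>110),(340,200,405,275),30):print("dish",b,onz("top",[b[0]],0.02))
for b in blobs((hsv[...,1]<40)&(hsv[...,2]>110),(255,115,340,185),30):print("ramp",b)
print(proj("top",[[.4,0,0],[.5,0,0],[.4,.1,0]]))
```

```text
cap (array([254.0303, 204.6667]), np.int32(33), array([250, 202,   9,   6])) [[0.5156 0.1599 0.018 ]]
cap (array([270.8182, 254.5758]), np.int32(33), array([267, 252,   9,   6])) [[0.3846 0.1143 0.018 ]]
green (array([388.6698, 151.0857]), np.int32(3849), array([340, 124, 103,  53]))
grip (array([374.9632, 233.3529]), np.int32(136), array([362, 231,  28,   6])) [[ 0.4379 -0.1495  0.1   ]]
dish (array([371.4141, 220.9411]), np.int32(611), array([349, 211,  47,  22])) [[ 0.4729 -0.15    0.02  ]]
dish (array([371.8984, 247.4463]), np.int32(876), array([349, 235,  47,  32])) [[ 0.4033 -0.1507  0.02  ]]
ramp (array([297.1976, 129.5363]), np.int32(248), array([262, 125,  75,  11]))
ramp (array([297.3529, 147.2375]), np.int32(2097), array([260, 130,  76,  35]))
ramp (array([291.9888, 168.2517]), np.int32(445), array([271, 162,  44,  15]))
[[314.4788 248.694 ]
 [314.539  211.1616]
 [276.8285 248.6605]]
```

View pics/c1.png

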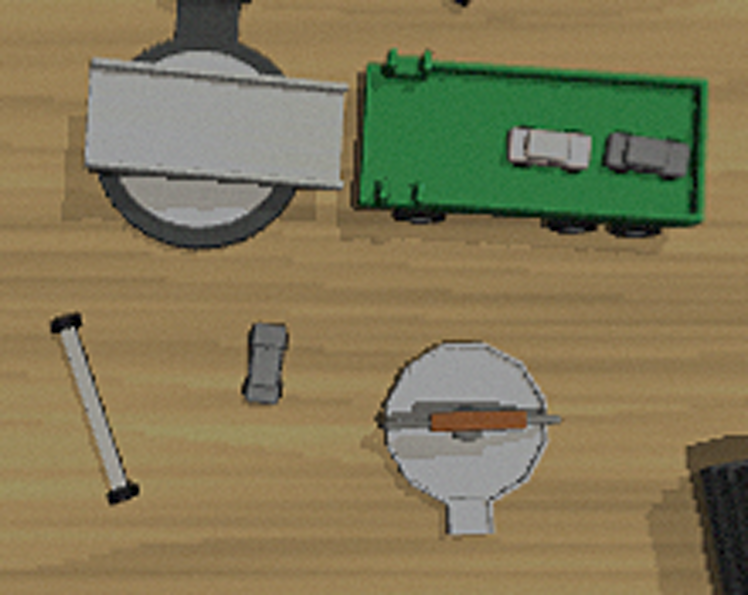

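View pics/c2.png

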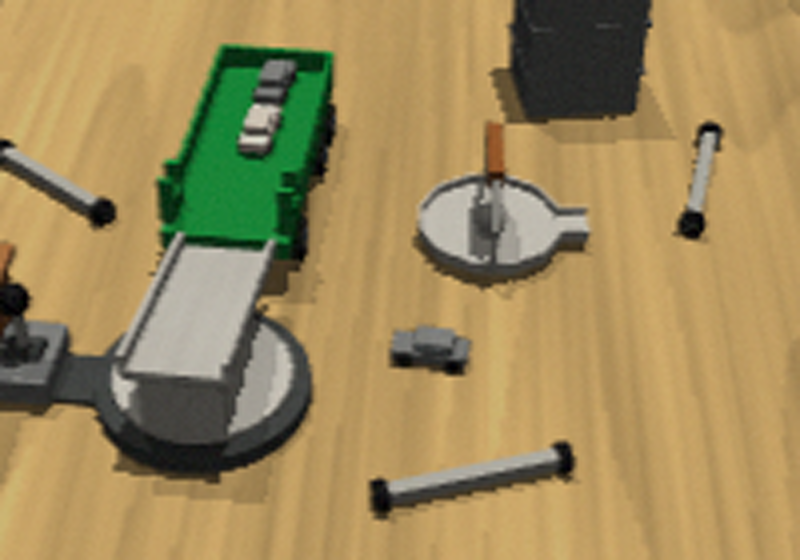

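The crops show the leftmost bar at crop px (66,322)–(122,493), confirmed as the target. The dish spout points to the robot, the forks are at the wagon's left end, and the cars are clear of them.

Run:
```python
from h import *
np.set_printoptions(precision=4,suppress=True)
C=lambda *p:[(a/3.4+235,b/3.4+110) for a,b in p]
S=lambda *p:[(a/4+240,b/4+130) for a,b in p]
hd=lambda a,b:np.degrees(np.arctan2(*(b-a)[1::-1]))
w=onz("top",C((369,63),(707,80),(703,222),(357,208)),.075);print("wagon",w,w.mean(0),hd(w[0],w[1]),hd(w[3],w[2]),np.linalg.norm(w[0]-w[1]),np.linalg.norm(w[0]-w[3]))
p=onz("top",C((392,52),(427,54),(380,183),(416,185)),.097);print("prongs top",p,p.mean(0),hd((p[2]+p[3])/2,(p[0]+p[1])/2))
ps=onz("side",S((170,165),(165,182),(290,176),(284,192)),.097);print("prongs side",ps,ps.mean(0))
k=onz("top",C((91,62),(347,87),(86,170)),.112);
r=onz("top",C((91,62),(86,172)),.112);l=onz("top",C((347,87),(342,187)),.069);print("ramp up",r,r.mean(0),"low",l,l.mean(0),hd(r.mean(0),l.mean(0)),hd(r[1],r[0]))
rs=onz("side",S((122,370),(222,381)),.100);print("ramp up side",rs,rs.mean(0))
d=onz("top",C((385,420),(546,420),(466,341)),.023);print("rim",d);
q=onz("top",C((447,533),(491,535)),.02);print("lip",q,q.mean(0))
g=onz("top",C((431,421),(526,419)),.1);print("grip",g,g.mean(0),hd(g[1],g[0]))
gs=onz("side",S((490,124),(503,124),(490,177),(505,177)),.1);print("grip side",gs)
# bar caps side
b=onz("side",S((380,497),(565,459)),.012);print("caps side",b,b.mean(0),hd(b[0],b[1]))
```

```text
wagon [[ 0.708  -0.0742  0.075 ]
 [ 0.6963 -0.3318  0.075 ]
 [ 0.5872 -0.326   0.075 ]
 [ 0.5969 -0.0647  0.075 ]] [ 0.6471 -0.1992  0.075 ] -92.58936849958046 -92.14372110971041 0.2579437526306856 0.11146434708745186
prongs top [[ 0.7112 -0.0901  0.097 ]
 [ 0.7099 -0.1162  0.097 ]
 [ 0.6123 -0.0806  0.097 ]
 [ 0.6109 -0.1072  0.097 ]] [ 0.6611 -0.0985  0.097 ] -5.3185656050977625
prongs side [[ 0.7053 -0.1083  0.097 ]
 [ 0.7055 -0.0851  0.097 ]
 [ 0.6044 -0.1002  0.097 ]
 [ 0.607  -0.0786  0.097 ]] [ 0.6555 -0.093   0.097 ]
ramp up [[0.6993 0.1324 0.112 ]
 [0.6174 0.135  0.112 ]] [0.6583 0.1337 0.112 ] low [[ 0.6907 -0.0577  0.069 ]
 [ 0.6138 -0.0537  0.069 ]] [ 0.6523 -0.0557  0.069 ] -91.83290724933246 -1.7933633237486377
ramp up side [[0.6981 0.1352 0.1   ]
 [0.6265 0.1408 0.1   ]] [0.6623 0.138  0.1   ]
rim [[ 0.4396 -0.0884  0.023 ]
 [ 0.4396 -0.2131  0.023 ]
 [ 0.5008 -0.1516  0.023 ]]
lip [[ 0.3529 -0.136   0.02  ]
 [ 0.3513 -0.17    0.02  ]] [ 0.3521 -0.153   0.02  ]
grip [[ 0.4367 -0.1168  0.1   ]
 [ 0.4382 -0.1862  0.1   ]] [ 0.4374 -0.1515  0.1   ] 91.19859460770013
grip side [[ 0.4412 -0.181   0.1   ]
 [ 0.4302 -0.1817  0.1   ]
 [ 0.4411 -0.1063  0.1   ]
 [ 0.4289 -0.1072  0.1   ]]
caps side [[0.5142 0.1626 0.012 ]
 [0.3805 0.1164 0.012 ]] [0.4474 0.1395 0.012 ] -160.96360687761185
```

Request:
step_arm(motion="0.6 0 -0.017 -0.014 -0.0466; 0.6 0 -0.034 -0.0284 0; 0.6 0 -0.034 -0.0284 0; 0.6 0 -0.034 -0.0284 0; 0.6 0 -0.034 -0.0284 0; 0.6 0 -0.034 -0.0284 0; 0.6 0 -0.034 -0.0284 0; 0.6 0 -0.034 -0.0284 0; 0.6 0 -0.034 -0.0284 -0.128; 0.6 0 -0.034 -0.0284 -0.128; 0.6 0 -0.034 -0.0284 -0.128; 0.6 0 0 0 -0.128", newtons=40)

```text
clock: 1.6
eef_pos: [0.4396, 0.2137, 0.177]
orientation: [[0.0, -0.945, -0.328], [-0.001, -0.328, 0.945], [-1.0, 0.0, -0.001]]
contact_force: [0.1, 0.3, 0.2]
grip_width: 0.598
```

```bash
cat >> h.py <<'E'
def go(x,y,z,th):
    "remaining shift in tool axes at current heading, and roll"
    s=sense();R=np.array(s["orientation"]);p=np.array(s["eef_pos"]);h=np.degrees(np.arctan2(R[1,2],R[0,2]))
    r=(h-th+180)%360-180
    print("t",round(s["clock"],2),"pos",p.round(4),"head",h.round(2),"tilt",(R[2,:]).round(4),"d(xyz)",(R.T@(np.array([x,y,z])-p)).round(4),"roll",np.radians(r).round(4),"F",s["contact_force"].round(2),"M",s["moment"].round(2),"w",round(s["grip_width"],3))
E
python3 -c "
from h import *
go(.449,.138,.004,109.1)"
```

```text
t 1.6 pos [0.4396 0.2137 0.177 ] head 109.15 tilt [-1.e+00  2.e-04 -6.e-04] d(xyz) [ 0.173   0.0159 -0.0745] roll 0.0009 F [0.09 0.28 0.19] M [ 0.08 -0.01  0.04] w 0.598
```

Request:
step_arm(motion="0.6 0 0.004 -0.0185 0; 0.6 0 0.004 -0.028 0; 0.6 0.02 0.004 -0.018 0; 0.6 0.035 0.004 -0.01 0; 0.6 0.04 0 0 0; 0.6 0.035 0 0 0; 0.6 0.025 0 0 0; 0.6 0.013 0 0 0; 0.6 0.003 0 0 0; 0.6 0 0 0 0; 0.6 0 0 0 0")

```text
clock: 2.98
eef_pos: [0.4477, 0.1401, 0.0073]
orientation: [[0.002, -0.945, -0.328], [0.001, -0.328, 0.945], [-1.0, -0.002, -0.0]]
contact_force: [1.0, 0.1, -0.2]
grip_width: 0.6
```

```bash
python3 -c "
from h import *
go(.449,.138,.005,109.1)
t=snap('top','t1');s=snap('side','s1')
a=cv2.resize(t[190:270,230:300],None,fx=5,fy=5,interpolation=2);b=cv2.resize(s[210:290,315:415],None,fx=4,fy=5,interpolation=2)
cv2.imwrite('pics/c3.png',cv2.cvtColor(np.hstack([a,b]),4))"
```

```text
t 2.98 pos [0.4477 0.1401 0.0073] head 109.12 tilt [-1.e+00 -2.e-03 -1.e-04] d(xyz) [ 0.0023 -0.0005 -0.0024] roll 0.0004 F [ 1.03  0.11 -0.19] M [ 0.02 -0.   -0.01] w 0.6
```

View pics/c3.png

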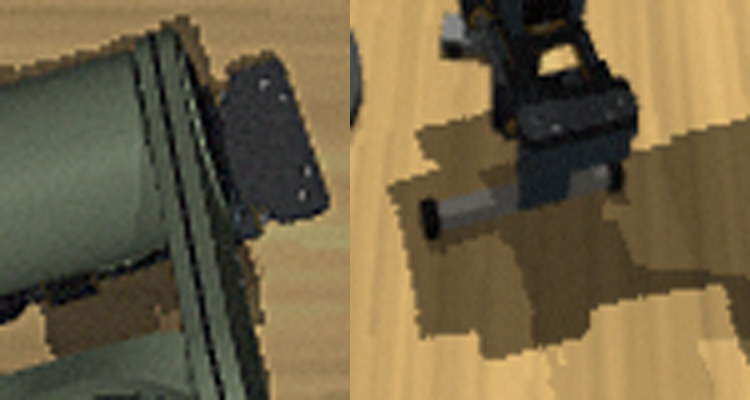

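Side crop: the fingers straddle the bar, with caps at crop (430,218) and (617,180). The apparent offset matches the near finger's parallax, so I'm closing.

Request:
step_arm(motion="0.1 0.002 0 0 0; 0 0 0 0 0; 0 0 0 0 0; 0 0 0 0 0; 0 0 0 0 0; 0 -0.01 0 0 0; 0 -0.03 0 0 0; 0 -0.04 0 0 0; 0 -0.04 0 0 0; 0 -0.03 0 0 0; 0 -0.01 0 0 0; 0 0 0 0 0")

```text
clock: 4.58
eef_pos: [0.4469, 0.1399, 0.1646]
orientation: [[0.001, -0.945, -0.328], [0.0, -0.328, 0.945], [-1.0, -0.001, 0.0]]
contact_force: [0.3, -0.2, 0.9]
grip_width: 0.003
```

```bash
python3 -c "
from h import *
go(.655,-.097,.175,87.6)
s=snap('side','s2');t=snap('top','t2')
b=cv2.resize(s[150:270,300:460],None,fx=3,fy=4,interpolation=2);a=cv2.resize(t[170:290,230:300],None,fx=4,fy=4,interpolation=2)
cv2.imwrite('pics/c4.png',cv2.cvtColor(np.hstack([a,b]),4))"
```

```text
t 4.58 pos [0.4469 0.1399 0.1646] head 109.13 tilt [-1.e+00 -7.e-04  1.e-04] d(xyz) [-0.0103 -0.119  -0.292 ] roll 0.3757 F [ 0.33 -0.22  0.9 ] M [0.05 0.04 0.01] w 0.003
```

View pics/c4.png

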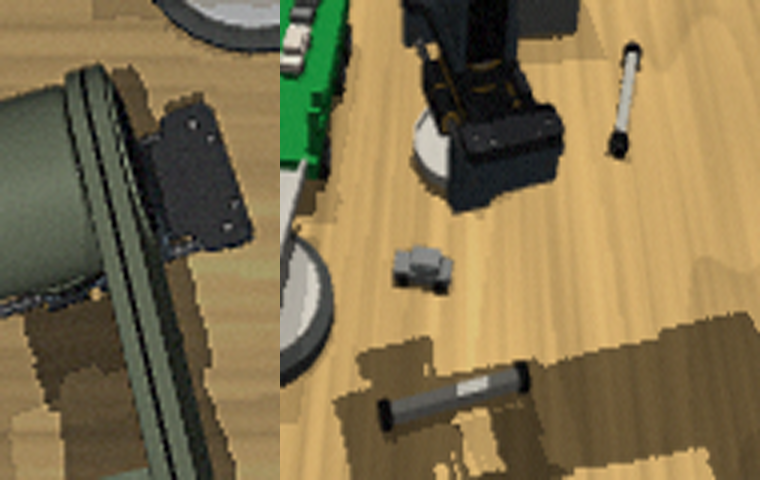

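The grip missed: the opening is 0.003, and the bar still lies on the table at crop c4 (385,412)–(523,377). The fingers probably had not finished closing before the lift. I'll measure again, then retry with a check on closure before lifting.

```bash
python3 -c "
from h import *
np.set_printoptions(precision=4,suppress=True)
s=cv2.imread('pics/s2.png');v=s.max(2)
m=(v<45).astype(np.uint8)
n,l,st,c=cv2.connectedComponentsWithStats(m[230:265,325:390])
for k in range(1,n):
  if st[k,4]>8: print(c[k]+[325,230],st[k],onz('side',[c[k]+[325,230]],.012))
C=[(( 385-280)/3+300,412/4+150),((523-280)/3+300,377/4+150)]
b=onz('side',C,.012);print(b,b.mean(0));b=b.mean(0)
go(b[0],b[1],.005,109.1)
print(proj('side',[[.447,.14,.012]]))"
```

```text
[380.6  244.08] [53 11  5  8 25] [[0.3823 0.1139 0.012 ]]
[334.8387 253.5161] [ 8 20  5  8 31] [[0.5148 0.1599 0.012 ]]
[[0.5145 0.1579 0.012 ]
 [0.3812 0.1145 0.012 ]] [0.4478 0.1362 0.012 ]
t 4.67 pos [0.4461 0.1397 0.1632] head 109.12 tilt [-1.      0.0024  0.0002] d(xyz) [ 0.1582 -0.0009 -0.0039] roll 0.0004 F [ 0.65 -0.97 -0.36] M [0.07 0.02 0.01] w 0.003
[[358.5317 249.5847]]
```

Request:
step_arm(motion="0.4 0 0 0 0; 0.4 0 0 0 0; 0.4 0 0 0 0; 0.4 0 0 0 0")

```text
clock: 5.18
eef_pos: [0.447, 0.1399, 0.1643]
orientation: [[-0.0, -0.945, -0.328], [-0.0, -0.328, 0.945], [-1.0, 0.0, 0.0]]
contact_force: [-0.5, -0.2, 1.1]
grip_width: 0.387
```

Request:
step_arm(motion="0.4 0.02 0 -0.003 0; 0.4 0.04 0 0 0; 0.4 0.04 0 0 0; 0.4 0.035 0 0 0; 0.4 0.018 0 0 0; 0.4 0.006 0 0 0; 0 0 0 0 0; 0 0 0 0 0; 0 0 0 0 0; 0 0 0 0 0; 0 0 0 0 0; 0 0 0 0 0")

```text
clock: 6.68
eef_pos: [0.448, 0.1371, 0.0055]
orientation: [[0.0, -0.945, -0.328], [0.0, -0.328, 0.945], [-1.0, -0.0, 0.0]]
contact_force: [0.7, 0.8, -0.5]
grip_width: 0.001
```

The jaws shut on nothing again at z=5.5 mm, so I'm looking before doing anything else.

```bash
python3 -c "
from h import *
np.set_printoptions(precision=4,suppress=True)
s=snap('side','s3')
b=cv2.resize(s[205:275,310:415],None,fx=7,fy=7,interpolation=2)
cv2.imwrite('pics/c5.png',cv2.cvtColor(b,4))
m=(s.max(2)<45).astype(np.uint8)
p=sense()['eef_pos'];print(p,(proj('side',[p,[.448,.137,.012]])-[310,205])*7)
"
```

```text
[0.4479 0.1371 0.0055] [[336.6856 317.0136]
 [337.3834 306.4734]]
```

View pics/c5.png

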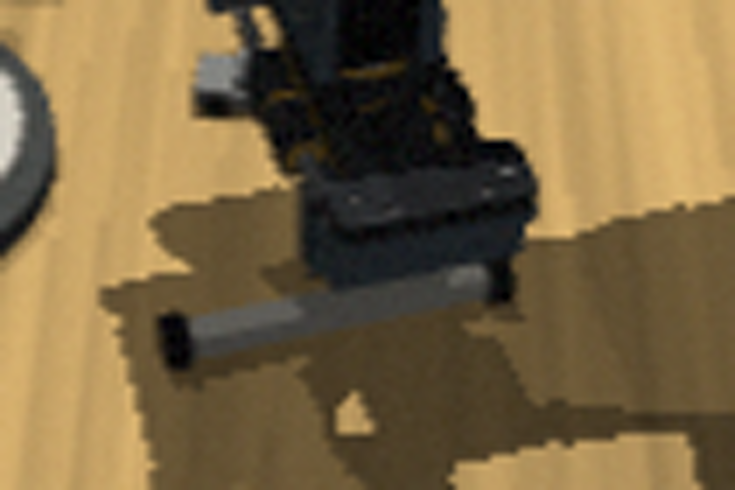

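```bash
python3 -c "
from h import *
np.set_printoptions(precision=1,suppress=True)
for z in(.165,.185,.245,.3,.35):print(z,proj('side',[[.447,.14,z]])[0],proj('top',[[.447,.14,z]])[0])
# body outline corners at 79 behind TCP for now pose, both 76/178 orientations
p=np.array([.448,.1371,.0055]);u=np.array([.945,.328,0]);v=np.array([-.328,.945,0]);Z=np.array([0,0,1])
for z in(0,.04,.079,.12,.2):print('now z',z,((proj('side',[p+Z*z,p+Z*z+.016*u,p+Z*z-.016*u,p+Z*z+.038*u,p+Z*z-.038*u])-[310,205])*7))
s=sense();print(s['eef_pos'],s['qpos'],s['contact_force'])
s=cv2.imread('pics/s3.png');t=cv2.cvtColor(snap('top','t3'),4)
a=cv2.resize(s[20:270,290:640],None,fx=1.35,fy=2,interpolation=2);b=cv2.resize(t[150:400,220:380],None,fx=2,fy=2,interpolation=2)
cv2.imwrite('pics/c6.png',np.hstack([a,b])); print(a.shape,b.shape)
"
```

```text
0.165 [361.6 211.1] [254.9 228.5]
0.185 [362.1 205.5] [254.  228.2]
0.245 [363.5 187.7] [250.8 227.1]
0.3 [364.9 169.9] [247.6 226.1]
0.35 [366.3 152.5] [244.4 225. ]
now z 0 [[336.6 317. ]
 [300.1 324.5]
 [372.9 309.4]
 [249.5 335. ]
 [422.5 299.2]]
now z 0.04 [[341.7 252.1]
 [304.3 259.7]
 [378.9 244.6]
 [252.5 270.2]
 [429.7 234.3]]
now z 0.079 [[346.9 185.7]
 [308.6 193.3]
 [385.  178.2]
 [255.5 203.8]
 [437.1 167.9]]
now z 0.12 [[352.7 112.2]
 [313.4 119.8]
 [391.8 104.7]
 [258.9 130.2]
 [445.3  94.4]]
now z 0.2 [[365.  -43.3]
 [323.5 -35.8]
 [406.2 -50.7]
 [266.  -25.4]
 [462.5 -60.9]]
[0.4 0.1 0. ] [ 0.3  0.3  2.   0.   0.8 -1.6] [ 0.5 -0.4  0.4]
(500, 473, 3) (500, 320, 3)
```

View pics/c6.png

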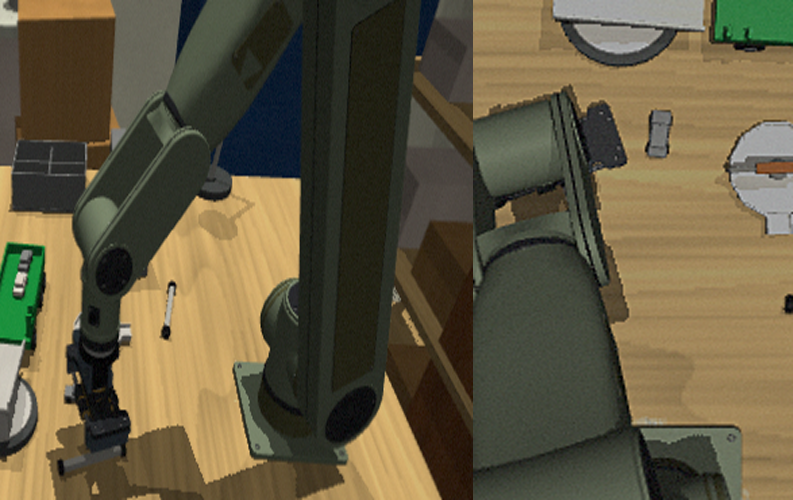

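```bash
python3 -c "
from h import *
np.set_printoptions(precision=1,suppress=True)
u=np.array([.945,.328,0]);v=np.array([-.328,.945,0]);Z=np.array([0,0,1])
def f(p,o,sc,L):
  p=np.array(p)
  for n,X in L: print(n,((proj('side',[p+a*u+b*v+c*Z for a,b,c in X])-o[:2])*sc+o[2:]).round(0).tolist())
body=[(s*.038,.089,z) for z in(.079,.12) for s in(1,-1)]
print('c3');f([.4477,.1401,.0073],np.array([315,210,350,0]),[4,5],[('fing near out',[(.016,.041,0),(-.016,.041,0),(.016,.041,.03)]),('body',body)])
print('c4');f([.4469,.1399,.1646],np.array([300,150,280,0]),[3,4],[('fing',[(.016,.0135,0),(-.016,.0135,0)]),('body',body)])
print('c5');f([.448,.1371,.0055],np.array([310,205,0,0]),[7,7],[('fing',[(.016,.0135,0),(-.016,.0135,0)]),('body',body)])
"
```

```text
c3
fing near out [[520.0, 263.0], [563.0, 251.0], [522.0, 228.0]]
body [[517.0, 244.0], [628.0, 215.0], [521.0, 192.0], [634.0, 162.0]]
c4
fing [[452.0, 263.0], [487.0, 254.0]]
body [[462.0, 258.0], [554.0, 235.0], [465.0, 205.0], [561.0, 182.0]]
c5
fing [[310.0, 349.0], [384.0, 333.0]]
body [[327.0, 374.0], [520.0, 333.0], [332.0, 300.0], [531.0, 259.0]]
```

```bash
python3 -c "
from h import *
np.set_printoptions(precision=1,suppress=True)
u=np.array([.945,.328,0]);v=np.array([-.328,.945,0]);Z=np.array([0,0,1])
for p in([.448,.1371,.0055],):
  for z in(.08,.13,.18,.23): print(z,((proj('top',[np.array(p)+a*u-.089*v+z*Z for a in(.038,-.038)])-[220,150])*2+[473,0]).tolist())
"
```

```text
0.08 [[610.1049203683161, 106.92543247202019], [629.6951354177867, 164.2297544013901]]
0.13 [[608.1045339860367, 103.32371982150221], [628.4725225751358, 162.9190824836577]]
0.18 [[605.9372372903404, 99.42122461836504], [627.147207314279, 161.49826620354327]]
0.23 [[603.5812456943879, 95.17865428192039], [625.7056831498942, 159.95281423122657]]
```

The top view agrees with the reported horizontal pose. In the side view the gripper body and fingertips sit about 45 mm higher than eef_pos implies, so the jaws shut above the bar. I'll open here and descend in small guarded steps, watching the force.

Request:
step_arm(motion="0.4 0 0 0 0; 0.4 0 0 0 0; 0.4 0 0 0 0; 0.4 0 0 0 0; 0.4 0.006 0 0 0; 0.4 0.006 0 0 0; 0.4 0.006 0 0 0; 0.4 0.004 0 0 0; 0.4 0 0 0 0")

```text
clock: 7.9
eef_pos: [0.4476, 0.137, -0.017]
orientation: [[-0.001, -0.945, -0.328], [-0.0, -0.328, 0.945], [-1.0, 0.001, 0.0]]
contact_force: [-0.3, -0.2, 0.4]
grip_width: 0.402
```

```bash
python3 -c "
from h import *
go(.4483,.137,-.03,109.1)
s=snap('side','s4')
b=cv2.resize(s[205:275,310:415],None,fx=7,fy=7,interpolation=2)
cv2.imwrite('pics/c7.png',cv2.cvtColor(b,4))
"
```

```text
t 7.9 pos [ 0.4476  0.137  -0.017 ] head 109.13 tilt [-1.e+00  9.e-04  1.e-04] d(xyz) [ 0.013  -0.0006 -0.0003] roll 0.0005 F [-0.29 -0.22  0.37] M [ 0.03  0.08 -0.01] w 0.402
```

View pics/c7.png

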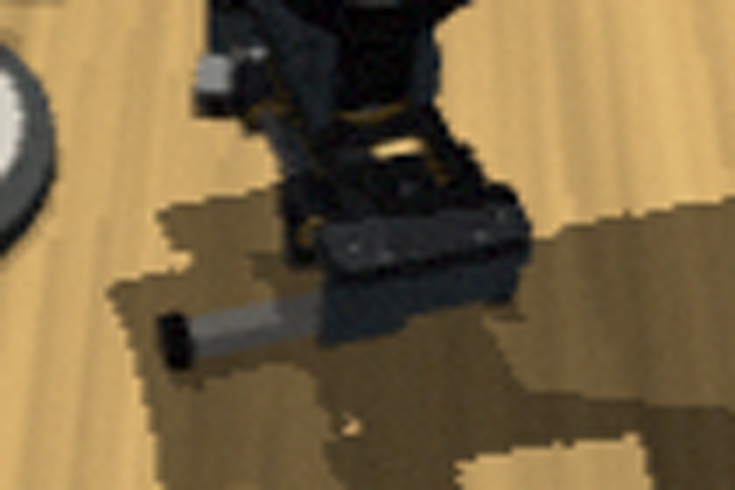

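With the reported z at -17 mm there is still no contact, so the z offset is confirmed. The near finger now ends at crop (325,343), in front of the bar.

```bash
python3 -c "
from h import *
u=np.array([.945,.328,0]);v=np.array([-.328,.945,0]);Z=np.array([0,0,1])
p=np.array([.4476,.137,0])
for z in(0,.01,.02,.03,.04): print(z,((proj('side',[p+a*u+.0315*v+z*Z for a in(.016,-.016)]+[p+a*u+.089*v+(z+.079)*Z for a in(.038,-.038)])-[310,205])*7).round().tolist())
"
```

```text
0 [[324.0, 390.0], [398.0, 375.0], [327.0, 383.0], [519.0, 343.0]]
0.01 [[325.0, 375.0], [400.0, 359.0], [328.0, 366.0], [522.0, 325.0]]
0.02 [[327.0, 359.0], [402.0, 343.0], [330.0, 348.0], [525.0, 307.0]]
0.03 [[328.0, 342.0], [403.0, 327.0], [331.0, 330.0], [527.0, 289.0]]
0.04 [[329.0, 326.0], [405.0, 310.0], [333.0, 312.0], [530.0, 271.0]]
```

Request:
step_arm(motion="0.4 0.005 0 0 0; 0.4 0.004 0 0 0; 0.4 0 0 0 0")

```text
clock: 8.32
eef_pos: [0.4476, 0.137, -0.0259]
orientation: [[-0.001, -0.945, -0.328], [-0.0, -0.328, 0.945], [-1.0, 0.001, 0.0]]
contact_force: [0.8, 0.7, -1.1]
grip_width: 0.405
```

Request:
step_arm(motion="0.4 0.005 0 0 0; 0.4 0.005 0 0 0; 0.4 0.003 0 0 0; 0.4 0 0 0 0")

```text
clock: 8.82
eef_pos: [0.448, 0.1371, -0.0363]
orientation: [[0.0, -0.945, -0.328], [0.0, -0.328, 0.945], [-1.0, -0.0, 0.0]]
contact_force: [-5.9, -1.2, 26.8]
grip_width: 0.402
```

Request:
step_arm(motion="0.4 0.002 0 0 0; 0 0 0 0 0; 0 0 0 0 0; 0 0 0 0 0; 0 0 0 0 0; 0 0 0 0 0")

```text
clock: 9.57
eef_pos: [0.4509, 0.138, -0.0363]
orientation: [[0.007, -0.945, -0.327], [0.002, -0.327, 0.945], [-1.0, -0.007, -0.0]]
contact_force: [-5.5, -1.7, 38.9]
grip_width: 0.131
```

The jaws hold the bar at 0.131 (12 mm). Table contact came at eef z=-0.036, so the fingertips are about 36 mm above the reported value. I'll lift.

Request:
step_arm(motion="0 -0.006 0 0 0; 0 -0.01 0 0 0; 0 -0.02 0 0 0; 0 -0.035 0 0 0; 0 -0.04 0 0 0; 0 -0.035 0 0 0; 0 -0.03 0 0 0; 0 -0.015 0 0 0; 0 0 0 0 0")

```text
clock: 10.7
eef_pos: [0.4482, 0.1372, 0.1506]
orientation: [[0.001, -0.945, -0.328], [0.0, -0.328, 0.945], [-1.0, -0.001, 0.0]]
contact_force: [0.3, -0.8, -1.0]
grip_width: 0.129
```

```bash
python3 -c "
from h import *
go(.655,-.097,.15,87.6)
"
```

```text
t 10.7 pos [0.4482 0.1372 0.1506] head 109.12 tilt [-1.e+00 -8.e-04  0.e+00] d(xyz) [ 0.0007 -0.1187 -0.289 ] roll 0.3757 F [ 0.28 -0.82 -1.  ] M [ 0.01 -0.04  0.05] w 0.129
```

Request:
step_arm(motion="0 0 -0.006 -0.0145 0; 0 0 -0.0119 -0.0289 0; 0 0 -0.0119 -0.0289 0; 0 0 -0.0119 -0.0289 0; 0 0 -0.0119 -0.0289 0; 0 0 -0.0119 -0.0289 0; 0 0 -0.0119 -0.0289 0; 0 0 -0.0119 -0.0289 0; 0 0 -0.0119 -0.0289 0; 0 0 -0.0119 -0.0289 0.12; 0 0 -0.006 -0.0145 0.135; 0 0 0 0 0.12")

```text
clock: 12.2
eef_pos: [0.6538, -0.1006, 0.1476]
orientation: [[-0.003, -0.999, 0.047], [-0.0, 0.047, 0.999], [-1.0, 0.003, -0.0]]
contact_force: [-1.7, -0.1, -0.8]
grip_width: 0.127
```

```bash
python3 -c "
from h import *
np.set_printoptions(precision=4,suppress=True)
go(.655,-.097,.05,87.6)
s=snap('side','s5');t=snap('top','t5')
x,y=proj('side',[[.655,-.097,.12]])[0].astype(int);print(x,y)
b=cv2.resize(s[y-50:y+50,x-60:x+60],None,fx=6,fy=6,interpolation=2)
cv2.imwrite('pics/c8.png',cv2.cvtColor(b,4))
"
```

```text
t 12.2 pos [ 0.6538 -0.1006  0.1476] head 87.3 tilt [-1.      0.0035 -0.0002] d(xyz) [ 0.0976 -0.0014  0.0037] roll -0.0052 F [-1.66 -0.13 -0.82] M [0.05 0.02 0.02] w 0.127
296 168
```

View pics/c8.png

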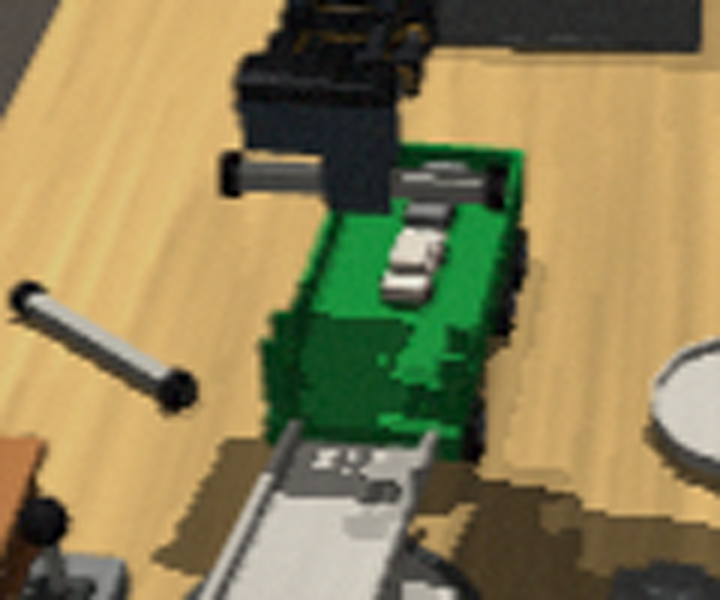

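The bar hangs level, with caps at crop (231,175) and (494,187). The fork posts stay clear below it.

```bash
python3 -c "
from h import *
np.set_printoptions(precision=4,suppress=True)
P=[(236+231/6,118+175/6),(236+494/6,118+187/6)]
for z in(.186,.196,.206):
  b=onz('side',P,z);d=b[0]-b[1];print(z,b,b.mean(0),np.linalg.norm(d),np.degrees(np.arctan2(d[1],d[0])))
# fork prong candidates: far-post prong tips crop (270,342),(285,318)
print(onz('side',[(236+x/6,118+y/6) for x,y in((268,342),(282,318))],.097))
t=cv2.imread('pics/t5.png');m=((t.max(2)<45)).astype(np.uint8)
n,l,st,c=cv2.connectedComponentsWithStats(m[100:190,320:410])
for k in range(1,n):
  if st[k,4]>10: q=c[k]+[320,100];print(q,st[k],onz('top',[q],.2))
"
```

```text
0.186 [[ 0.7248 -0.1155  0.186 ]
 [ 0.5847 -0.1135  0.186 ]] [ 0.6548 -0.1145  0.186 ] 0.14011402759790104 -0.8254225608815157
0.196 [[ 0.721  -0.1004  0.196 ]
 [ 0.5831 -0.0984  0.196 ]] [ 0.6521 -0.0994  0.196 ] 0.13792018588703153 -0.8254225608815103
0.206 [[ 0.7172 -0.0853  0.206 ]
 [ 0.5815 -0.0834  0.206 ]] [ 0.6494 -0.0843  0.206 ] 0.13572634417616222 -0.82542256088141
[[ 0.7079 -0.0876  0.097 ]
 [ 0.7039 -0.1097  0.097 ]]
[338.6471 106.1765] [18  0  3 14 17] [[ 0.7318 -0.0556  0.2   ]]
[340.0541 131.5541] [15  0 11 64 74] [[ 0.6712 -0.0586  0.2   ]]
[393.0478 138.8149] [ 65   0  16  68 335] [[ 0.6546 -0.1821  0.2   ]]
[362.1029 133.4126] [ 24   9  43  42 807] [[ 0.667 -0.11   0.2  ]]
[327.8662 129.1655] [  0  10  18  38 411] [[ 0.6767 -0.0303  0.2   ]]
[332.2414 177.2414] [10 65  5 25 29] [[ 0.5639 -0.0403  0.2   ]]
[366.1111 180.7576] [ 17  72  56  18 198] [[ 0.5559 -0.1183  0.2   ]]
[406.12 175.16] [83 73  7  5 25] [[ 0.5692 -0.2112  0.2   ]]
[396.3636 179.    ] [75 74  3 11 11] [[ 0.5602 -0.1884  0.2   ]]
```

Request:
step_arm(motion="0 0 -0.002 0.003 -0.005; 0 0.01 0 0 0; 0 0.02 0 0 0; 0 0.02 0 0 0; 0 0.016 0 0 0; 0 0.008 0 0 0; 0 0.006 0 0 0; 0 0.006 0 0 0; 0 0.006 0 0 0; 0 0.004 0 0 0; 0 0 0 0 0")

```text
clock: 13.68
eef_pos: [0.6559, -0.0953, 0.0549]
orientation: [[0.0, -0.999, 0.036], [0.0, 0.036, 0.999], [-1.0, -0.0, 0.0]]
contact_force: [-0.8, 1.1, -0.2]
grip_width: 0.123
```

```bash
python3 -c "
from h import *
go(.656,-.0975,.034,87.6)
s=snap('side','s6')
np.set_printoptions(precision=4,suppress=True)
m=(s.max(2)<45).astype(np.uint8);x0,y0=260,150
n,l,st,c=cv2.connectedComponentsWithStats(m[y0:200,x0:330])
for k in range(1,n):
  if st[k,4]>6: q=c[k]+[x0,y0];print(q,st[k],onz('side',[q],.098))
print(proj('side',[[.725,-.095,.098],[.585,-.10,.098]]))
"
```

```text
t 13.68 pos [ 0.6559 -0.0953  0.0549] head 87.93 tilt [-1.e+00 -4.e-04  0.e+00] d(xyz) [ 0.0209 -0.0002 -0.0022] roll 0.0057 F [-0.77  1.12 -0.17] M [-0.02  0.09 -0.03] w 0.123
[292.8112 161.9738] [ 18   0  31  29 572] [[ 0.6786 -0.1617  0.098 ]]
[319.5231 167.5077] [56  6  7 22 65] [[ 0.5845 -0.1362  0.098 ]]
[275.8 171.6] [15 19  3  6 15] [[ 0.7268 -0.1035  0.098 ]]
[264.8929 182.8214] [ 2 30  6  6 28] [[ 0.7508 -0.0422  0.098 ]]
[314.     188.7105] [52 31  5 14 38] [[ 0.5916 -0.024   0.098 ]]
[[275.8844 173.1724]
 [318.3695 174.0439]]
```

Request:
step_arm(motion="0 0 0 -0.002 0.006; 0 0.004 0 0 0; 0 0.004 0 0 0; 0 0.003 0 0 0; 0 0 0 0 0")

```text
clock: 14.35
eef_pos: [0.6555, -0.0972, 0.0428]
orientation: [[-0.001, -0.999, 0.042], [0.0, 0.042, 0.999], [-1.0, 0.001, 0.0]]
contact_force: [0.3, -0.8, -0.9]
grip_width: 0.127
```

Request:
step_arm(motion="0 0.003 0 0 0; 0 0.003 0 0 0; 0 0.002 0 0 0; 0 0 0 0 0")

```text
clock: 14.85
eef_pos: [0.6556, -0.0973, 0.0352]
orientation: [[-0.0, -0.999, 0.042], [0.0, 0.042, 0.999], [-1.0, 0.0, 0.0]]
contact_force: [0.9, 0.4, -2.3]
grip_width: 0.129
```

Request:
step_arm(motion="0 0.002 0 0 0; 0 0.001 0 0 0; 0 0 0 0 0")

```text
clock: 15.22
eef_pos: [0.6559, -0.0973, 0.0329]
orientation: [[0.0, -0.999, 0.042], [0.0, 0.042, 0.999], [-1.0, -0.0, 0.0]]
contact_force: [-1.4, 0.2, 1.4]
grip_width: 0.129
```

Request:
step_arm(motion="0.25 0.001 0 0 0; 0.25 0 0 0 0; 0.25 0 0 0 0; 0.25 0 0 0 0; 0.25 -0.006 0 0 0; 0.25 -0.012 0 0 0; 0.25 -0.025 0 0 0; 0.25 -0.035 0 0 0; 0.25 -0.04 0 0 0; 0.25 -0.03 0 0 0; 0.25 -0.01 0 0 0; 0.25 0 0 0 0")

```text
clock: 16.73
eef_pos: [0.6558, -0.0973, 0.1899]
orientation: [[0.001, -0.999, 0.042], [-0.0, 0.042, 0.999], [-1.0, -0.001, -0.0]]
contact_force: [-0.0, -0.1, -0.0]
grip_width: 0.248
```

```bash
python3 -c "
from h import *
go(.4385,-.151,.18,2)
s=snap('side','s7')
b=cv2.resize(s[125:225,236:406],None,fx=4.6,fy=5.5,interpolation=2)
cv2.imwrite('pics/c9.png',cv2.cvtColor(b,4))
"
```

```text
t 16.73 pos [ 0.6558 -0.0973  0.1899] head 87.58 tilt [-1.e+00 -9.e-04 -0.e+00] d(xyz) [ 0.0097  0.2149 -0.0628] roll 1.4937 F [-0.01 -0.14 -0.01] M [ 0.02  0.   -0.02] w 0.248
```

View pics/c9.png

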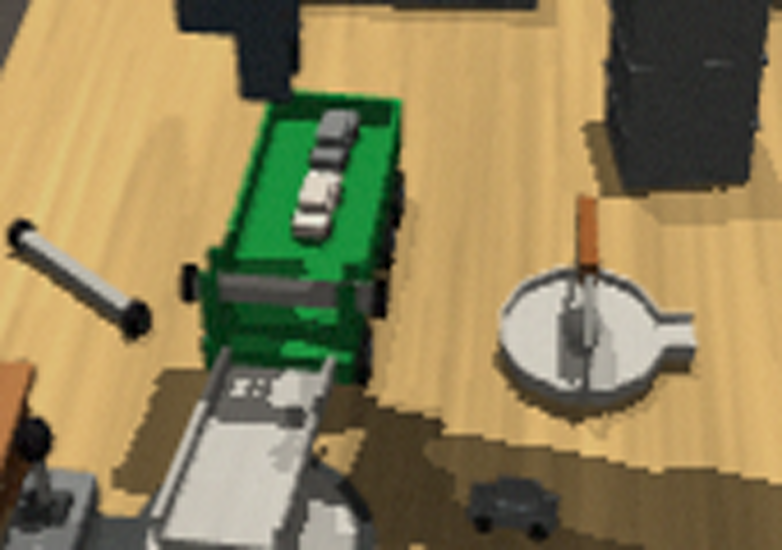

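The bar lies down in both forks with both caps outside the posts, at crop (190,283) and (375,297). The cars and dish are undisturbed. Next is the dish grip.

Request:
step_arm(motion="0.45 0 0.015 -0.004 0; 0.45 0 0.036 -0.0105 0; 0.45 0 0.036 -0.0105 0; 0.45 0 0.036 -0.0105 0; 0.45 0 0.036 -0.0105 0; 0.45 0 0.036 -0.0105 0; 0.45 0 0.02 -0.0063 0; 0.45 0 0 0 0.15; 0.45 0 0 0 0.15; 0.45 0 0 0 0.15; 0.45 0 0 0 0.15; 0.45 0 0 0 0.15")

```text
clock: 18.27
eef_pos: [0.4384, -0.1509, 0.1886]
orientation: [[-0.001, -0.699, 0.715], [0.001, 0.715, 0.699], [-1.0, 0.001, -0.0]]
contact_force: [-0.5, -0.2, -0.2]
grip_width: 0.45
```

Request:
step_arm(motion="0.45 0 0 0 0.15; 0.45 0 0 0 0.15; 0.45 0 0 0 0.15; 0.45 0 0 0 0.15; 0.45 0 0 0 0.15; 0.45 0 0 0 0")

```text
clock: 19.02
eef_pos: [0.4384, -0.1508, 0.1887]
orientation: [[-0.001, -0.03, 1.0], [0.001, 1.0, 0.03], [-1.0, 0.001, -0.001]]
contact_force: [0.4, -0.2, -0.0]
grip_width: 0.453
```

```bash
python3 -c "
from h import *
go(.438,-.151,.035,1.3)
"
```

```text
t 19.02 pos [ 0.4384 -0.1508  0.1887] head 1.74 tilt [-1.e+00  7.e-04 -1.e-03] d(xyz) [ 0.1537 -0.0003 -0.0002] roll 0.0078 F [ 0.39 -0.23 -0.02] M [-0.09  0.12 -0.04] w 0.453
```

Request:
step_arm(motion="0.45 0.015 0 0 0.008; 0.45 0.03 0 0 0; 0.45 0.03 0 0 0; 0.45 0.025 0 0 0; 0.45 0.018 0 0 0; 0.45 0.014 0 0 0; 0.45 0.01 0 0 0; 0.45 0.007 0 0 0; 0.45 0.004 0 0 0; 0.45 0 0 0 0")

```text
clock: 20.27
eef_pos: [0.4384, -0.151, 0.0365]
orientation: [[0.0, -0.021, 1.0], [0.0, 1.0, 0.021], [-1.0, 0.0, 0.0]]
contact_force: [-0.0, 0.4, 0.5]
grip_width: 0.449
```

Request:
step_arm(motion="0.3 0 0 0 0; 0.25 0 0 0 0; 0.22 0 0 0 0; 0.2 0 0 0 0; 0.18 0 0 0 0; 0.16 0 0 0 0; 0.14 0 0 0 0; 0.1 0 0 0 0; 0.05 0 0 0 0; 0 0 0 0 0; 0 0 0 0 0; 0 0 0 0 0", newtons=15)

```text
clock: 21.78
eef_pos: [0.438, -0.1509, 0.0364]
orientation: [[-0.001, -0.021, 1.0], [0.0, 1.0, 0.021], [-1.0, 0.0, -0.001]]
contact_force: [-2.6, -0.5, 1.6]
grip_width: 0.155
```

Handle gripped at 14 mm. Before choosing the end height I'll check from pixels how deep the spout's underside goes.

```bash
python3 -c "
from h import *
np.set_printoptions(precision=1,suppress=True,linewidth=200)
s=cv2.imread('pics/side0.png');print('cols 374..392 rows 178..200');print(s[178:200,374:393].mean(2).astype(int))
h=np.radians(181.3);X=np.array([np.cos(h),np.sin(h),0]);Y=np.array([-X[1],X[0],0]);o=np.array([.4385,-.151,0])
for z in(0,.008,.016,.023):print(z,proj('side',[o+.085*X+s*.017*Y+[0,0,z] for s in(1,-1)]+[o+.065*X+s*.017*Y+[0,0,z] for s in(1,-1)]).tolist())
go(.66,.22,.07,88)
"
```

```text
cols 374..392 rows 178..200
[[ 61 104 149 145 136 133 136 143 145 145 144 148 149 145 143 144 149 155 153]
 [125  72 106 153 145 133 135 141 144 145 144 147 149 148 142 144 149 154 153]
 [185 164  96 106 151 142 135 142 148 145 143 146 151 147 142 142 148 154 152]
 [185 187 124  67 105 149 149 152 155 151 153 155 158 152 142 144 149 154 156]
 [188 187 185 123  68  87  93  93  96  95  95  94 107 140 142 139 145 154 157]
 [185 186 186 184 124  73  74  79  78  94  99  99 125 145 143 139 146 155 152]
 [185 186 186 183 154 174 183 183 184 185 184 187 172 154 141 141 147 154 156]
 [184 184 186 182 182 183 185 183 184 183 185 186 170 152 141 140 147 152 155]
 [185 185 186 184 183 186 186 183 181 185 185 186 179 152 142 138 144 152 156]
 [185 185 184 185 185 183 181 159 154 155 153 153 175 157 142 140 144 150 154]
 [186 185 185 182 182 161  94  65  67  64  65  66  66 112 136 139 143 148 154]
 [182 186 187 182 181 121  71  65  66  63  66  66  65 126 140 139 143 148 153]
 [184 183 185 184 122  69  56  56  59  56  56  56  88 130 138 140 143 148 155]
 [183 184 183 142  85  54  48  42  49  48  47
[... 789 characters left out ...]
], [380.3689367674799, 192.86273654011123]]
0.008 [[385.6979255087669, 185.11362776139458], [386.3789970013362, 191.28084718257216], [380.0149270260767, 184.94375521300174], [380.58022904242756, 191.1029418208741]]
0.016 [[385.9273934603377, 183.3493166498787], [386.61605538285926, 189.50596653372872], [380.22130379095483, 183.18004705728333], [380.7932341876773, 189.32865052793315]]
0.023 [[386.12967820325815, 181.79381999365236], [386.82506451161953, 187.94090239363558], [380.4032316867552, 181.62509021738975], [380.9810349550278, 187.76411468872192]]
t 21.77 pos [ 0.4 -0.2  0. ] head 1.19 tilt [-1.  0. -0.] d(xyz) [-0.   0.4  0.2] roll -1.5152 F [-2.6 -0.5  1.6] M [-0.2  0.6  0. ] w 0.155
```

Request:
step_arm(motion="0 0 0 0 0; 0 0 0 0 0; 0 -0.001 0 0 0; 0 -0.002 0 0 0; 0 -0.004 0 0 0; 0 -0.006 0 0 0; 0 -0.008 0 0 0; 0 -0.01 0 0 0; 0 -0.012 0 0 0; 0 -0.013 0 0 0; 0 -0.013 0 0 0; 0 -0.013 0 0 0", newtons=55)

```text
clock: 23.28
eef_pos: [0.4384, -0.151, 0.1194]
orientation: [[0.0, -0.021, 1.0], [0.0, 1.0, 0.021], [-1.0, 0.0, 0.0]]
contact_force: [-0.4, 0.4, -2.7]
grip_width: 0.15
```

The dish and ball weigh about 2.7 N on the wrist, so both came up. The spout's side face reaches nearly to the dish's underside, so the underside has to clear the ramp edge. Now rotating smoothly while rising.

Request:
step_arm(motion="0 -0.002 0 0 -0.01; 0 -0.004 0 0 -0.025; 0 -0.006 0 0 -0.04; 0 -0.007 0 0 -0.055; 0 -0.008 0 0 -0.07; 0 -0.008 0 0 -0.085; 0 -0.007 0 0 -0.09; 0 -0.006 0 0 -0.09; 0 -0.005 0 0 -0.09; 0 -0.003 0 0 -0.09; 0 -0.001 0 0 -0.09; 0 0 0 0 -0.09")

```text
clock: 24.78
eef_pos: [0.438, -0.1508, 0.1751]
orientation: [[-0.001, -0.751, 0.66], [0.001, 0.66, 0.751], [-1.0, 0.001, -0.0]]
contact_force: [-0.5, -0.2, -2.8]
grip_width: 0.15
```

Request:
step_arm(motion="0 0 0 0 -0.09; 0 0 0 0 -0.09; 0 0 0 0 -0.09; 0 0 0 0 -0.09; 0 0 0 0 -0.085; 0 0 0 0 -0.07; 0 0 0 0 -0.055; 0 0 0 0 -0.04; 0 0 0 0 -0.025; 0 0 0 0 -0.01; 0 0 0 0 0")

```text
clock: 26.15
eef_pos: [0.4382, -0.1509, 0.1753]
orientation: [[-0.0, -0.997, 0.08], [0.0, 0.08, 0.997], [-1.0, 0.0, 0.0]]
contact_force: [-0.2, 0.2, -2.9]
grip_width: 0.151
```

```bash
python3 -c "
from h import *
go(.6623,.2155,.176,88)
s=snap('side','s8')
np.set_printoptions(precision=4,suppress=True)
"
```

```text
t 26.15 pos [ 0.4382 -0.1509  0.1753] head 85.41 tilt [-1.e+00  3.e-04  2.e-04] d(xyz) [-0.0007 -0.194   0.3832] roll -0.0453 F [-0.22  0.21 -2.85] M [ 0.   -0.02 -0.01] w 0.151
```

Request:
step_arm(motion="0 0 -0.002 0.0039 0; 0 0 -0.004 0.0078 0; 0 0 -0.0059 0.0117 0; 0 0 -0.0079 0.0156 0; 0 0 -0.0099 0.0196 0; 0 0 -0.0119 0.0235 0; 0 0 -0.0139 0.0274 0; 0 0 -0.0139 0.0274 0; 0 0 -0.0139 0.0274 0; 0 0 -0.0139 0.0274 0; 0 0 -0.0139 0.0274 0; 0 0 -0.0139 0.0274 0")

```text
clock: 27.7
eef_pos: [0.5833, 0.0871, 0.1752]
orientation: [[-0.0, -0.997, 0.079], [0.0, 0.079, 0.997], [-1.0, 0.0, 0.0]]
contact_force: [0.5, -0.1, -1.6]
grip_width: 0.146
```

Request:
step_arm(motion="0 0 -0.0139 0.0274 0; 0 0 -0.0139 0.0274 0; 0 0 -0.0119 0.0235 0; 0 0 -0.0099 0.0196 0; 0 0 -0.0079 0.0156 0; 0 0 -0.0059 0.0117 0; 0 0 -0.004 0.0078 0; 0 0 -0.002 0.0039 -0.01; 0 0 0 0 -0.02; 0 0 0 0 -0.015; 0 0 0 0 0")

```text
clock: 29.08
eef_pos: [0.6627, 0.2152, 0.1757]
orientation: [[0.0, -0.999, 0.035], [0.0, 0.035, 0.999], [-1.0, -0.0, 0.0]]
contact_force: [-0.2, 0.6, -3.3]
grip_width: 0.147
```

```bash
python3 -c "
from h import *
go(.6623,.2155,.150,88)
s=snap('side','s9');t=snap('top','t9')
a=cv2.resize(s[120:260,210:350],None,fx=4,fy=4,interpolation=2);b=cv2.resize(t[80:220,190:240],None,fx=4,fy=4,interpolation=2)
cv2.imwrite('pics/c10.png',cv2.cvtColor(np.hstack([a,b]),4))
"
```

```text
t 29.07 pos [0.6627 0.2152 0.1757] head 87.97 tilt [-1.e+00 -1.e-04  0.e+00] d(xyz) [0.0257 0.0004 0.0003] roll -0.0005 F [-0.24  0.56 -3.32] M [0.02 0.04 0.02] w 0.147
```

Request:
step_arm(motion="0 0.001 0 0 0; 0 0.003 0 0 0; 0 0.005 0 0 0; 0 0.006 0 0 0; 0 0.006 0 0 0; 0 0.005 0 0 0; 0 0.003 0 0 0; 0 0.001 0 0 0; 0 0 0 0 0; 0 0 0 0 0")

```text
clock: 30.42
eef_pos: [0.663, 0.2157, 0.1457]
orientation: [[0.0, -0.999, 0.035], [0.0, 0.035, 0.999], [-1.0, -0.0, 0.0]]
contact_force: [0.1, -0.5, -2.4]
grip_width: 0.149
```

```bash
python3 -c "
from h import *
np.set_printoptions(precision=4,suppress=True)
go(.6623,.2155,.142,88)
s=snap('side','s10');t=snap('top','t10')
a=cv2.resize(s[130:260,225:335],None,fx=4.5,fy=4.5,interpolation=2);b=cv2.resize(t[100:230,200:260],None,fx=4.5,fy=4.5,interpolation=2)
cv2.imwrite('pics/c11.png',cv2.cvtColor(np.hstack([a,b]),4))
o=np.array([225,130]);P=lambda X:((proj('side',X)-o)*4.5).round().tolist()
print('lip floor pred',P([[.6423,.1305,.125],[.6763,.1305,.125]]),'rim circle ctr',P([[.6623,.2155,.132]]),'ball',P([[.6623,.2155,.131]]),'rt',P([[.6595,.1355,.1]]))
"
```

```text
t 30.43 pos [0.663  0.2157 0.1457] head 87.98 tilt [-1.     -0.0005  0.0002] d(xyz) [ 0.0037  0.0007 -0.0002] roll -0.0003 F [ 0.06 -0.5  -2.44] M [ 0.02 -0.03  0.  ] w 0.149
lip floor pred [[292.0, 387.0], [237.0, 384.0]] rim circle ctr [[234.0, 479.0]] ball [[234.0, 480.0]] rt [[266.0, 420.0]]
```

View pics/c11.png

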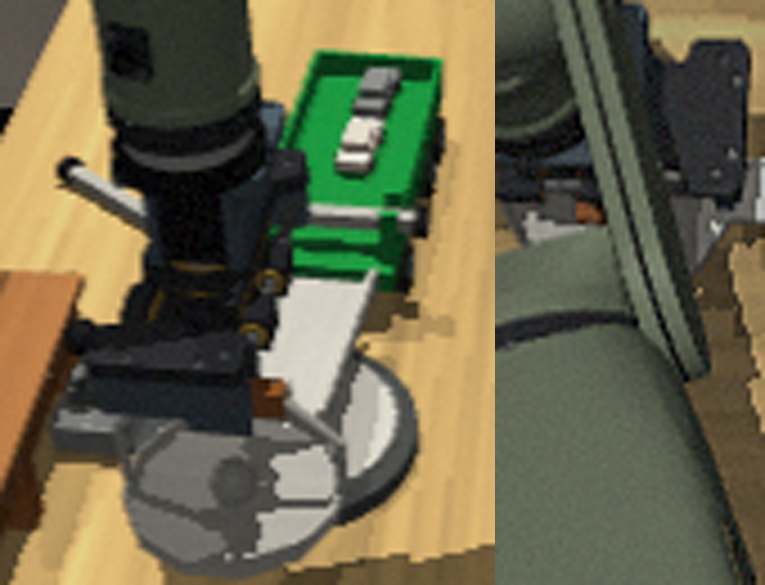

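Last picture: the ball sits at crop (234,480), exactly where a centred ball is predicted, and the dish spans x 125–345 about it. The bar is still in the forks and the cars are in place. Now a numeric level check.

```bash
python3 -c "
from h import *
o=np.array([225,130]);h=np.radians(-92);X=np.array([np.cos(h),np.sin(h),0]);Y=np.array([-X[1],X[0],0]);c=np.array([.663,.2157,.1457-.0364])
P=lambda x,y,z:((proj('side',[c+x*X+y*Y+[0,0,z]])[0]-o)*4.5).round().tolist()
print('grip ends',P(0,-.035,.1),P(0,.035,.1),P(0,-.035,.08));print('wires low',P(0,-.063,.02),P(0,.063,.02));print('rim y-',P(0,-.062,.023),'y+',P(0,.062,.023),'back',P(-.062,0,.023),P(-.062,0,0),'lip',P(.085,-.017,.023),P(.085,-.017,0))
print('ramp kerb top upper near',((proj('side',[[.6185,.135,.112],[.6185,.135,.1],[.6995,.132,.112]])-o)*4.5).round().tolist())
s=cv2.imread('pics/s10.png').mean(2).astype(int)
print(s[206:262,252:304:3]) 
"
```

```text
grip ends [283.0, 386.0] [156.0, 376.0] [285.0, 412.0]
wires low [341.0, 491.0] [126.0, 473.0]
rim y- [339.0, 487.0] y+ [127.0, 470.0] back [208.0, 562.0] [212.0, 589.0] lip [289.0, 379.0] [292.0, 406.0]
ramp kerb top upper near [[330.0, 409.0], [331.0, 423.0], [201.0, 399.0]]
[[ 27  24  25 ... 208 210  84]
 [ 20  46  45 ... 210 209  74]
 [ 46  45  45 ... 209 207  48]
 ...
 [172 163 171 ...  59  81  84]
 [171 159 164 ...  60  81  84]
 [169 118  88 ...  98  77  83]]
```

Request:
step_arm(motion="0 0.001 0 0 0; 0 0.001 0 0 0; 0 0.001 0 0 0; 0 0.001 0 0 0; 0 0 0 0 0; 0 0 0 0 0; 0 0 0 0 0; 0 0 0 0 0")

```text
clock: 31.52
eef_pos: [0.6628, 0.2156, 0.1415]
orientation: [[0.0, -0.999, 0.035], [0.0, 0.035, 0.999], [-1.0, -0.0, 0.0]]
contact_force: [-0.1, -1.1, -3.3]
grip_width: 0.15
```

```bash
python3 -c "
from h import *
go(.6623,.2155,.1417,88)
a=cv2.imread('pics/s10.png').astype(int);b=cv2.cvtColor(snap('side','s11'),4).astype(int)
def ball(i):
  g=i[215:255,262:295].mean(2); return np.argwhere(g<85).mean(0)[::-1]+[262,215] if (g<85).any() else None
print(ball(a),ball(b),'wagon diff',np.abs(a-b)[140:190,300:325].mean(), proj('side',[[.6627,.2155,.1277]]))
s=sense();print(abs(s['dq']).max())
"
```

```text
t 31.52 pos [0.6628 0.2156 0.1415] head 87.98 tilt [-1.e+00 -1.e-04  1.e-04] d(xyz) [-0.0002  0.0005 -0.0002] roll -0.0003 F [-0.06 -1.12 -3.32] M [ 0.05 -0.01  0.  ] w 0.15
[277.45307918 232.14369501] [277.57369942 231.5765896 ] wagon diff 2.292 [[276.93980066 237.49343854]]
0.002211886456569922
```

```bash
python3 -c "
from plant import *
print(job_done())"
```

```text
the job is handed in; nothing more can be done
None
```

The job is handed in at about 31.5 s of the 64 s allowed. The bar is in the forks and released, and the arm is holding the dish over the ramp's upper end.

**Bar:** I laid the leftmost bar in both forks. The close crop after release showed it lying in both, with both caps outside the posts and the cars undisturbed.

**Dish:** I lifted it by the wooden handle, gave it a turn of about 87°, and carried it to the ramp. The spout heading is about -92°, against -91.8° measured for the ramp.
- **Position:** By calculation the spout tip is about 5 mm inside the ramp's upper edge. The dish's underside is about 5–6 mm above the ramp surface.
- **Last checks:** The wrist carried about the full weight of dish and ball (-3.3 N), so nothing is touching. The joints were still, and the tool was vertical. In the last picture viewed the ball was where a centred ball is predicted, before a final 4 mm lowering. A rough dark-pixel check afterwards showed no shift.

**What disagreed or went wrong:**
- **Height reading:** The real fingertips were about 36 mm above the reported height. I worked from the height at which the fingers touched the table, not the reported one.
- **Missed grasps:** Because of that offset, the first two grasps shut above the bar. Finding the table pressed the fingers on it with up to about 39 N.
- **Not seen directly:** The spout tip was hidden behind the gripper at the end. Its position comes from the measured pose and the dish's stated size, not from a picture.
- **Level:** The dish was level as far as the side view could show. Its lowest visible edge was a few pixels off the prediction.

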